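# Tip the crates, dispatch the stamped one

### The arm

A 6-joint arm with a two-finger parallel gripper is mounted at the origin on a cart in front of the work surface, level with it; the furniture and walls round the work are solid. World frame = base frame: x ahead of the robot, y to its left, z up, the work surface at z = 0. Lengths are in m, angles in degrees, forces in N, time in s.
With the tool pointing down it reaches from about 0.375 to 0.9 m from the base axis. Payload 3.1 kg.
Tool frame: the origin (TCP) lies on the centre line of the jaws, within the pads' length; the fingertips stand 8 mm ahead of it and the grasp point (between the pads) lies 11 mm behind it (bot.tip_extent is the distance from the TCP to the fingertips, in m); z points along the fingers, y is the line along which they close (so a half turn about z gives the same grasp; the last joint's range is limited). The gripper opens to 87 mm and grips with 3 to 60 N. Pads are 19 mm wide; open, the fingers measure 117 mm over their backs; the gripper's body (75 mm by 190 mm) begins 51 mm behind the grasp point.
Start: joints at [55.434, 30.224, 82.088, -0, 67.689, -10.227], TCP at [0.258, 0.569, 0.191] pointing down, gripper open.
Joint ranges: [-176.69, 176.69], [-43.24, 126.21], [12.49, 139.97], [-82, 262], [0, 151.66], [-163.58, 163.58]. Speed limits (degrees/s): [159.86, 159.86, 180, 180, 180, 180].

### API

Orientations are given as a 3x3 rotation matrix whose columns are the frame's x, y, z axes.
In Python, from rig import bot, vision, workorder gives the robot as it stands.
- The arm moves only by the shell command python3 -m handwheel 'ROWS'. ROWS is JSON, a list of rows, each an object with "delta_rot": the turn, a rotation vector about the tool's x, y, z in rad, a list of three; "xyz": the shift along the tool's x, y, z in mm, a list of three; "hand": the closure, from -1 (fully open) to 1 (shut). A call has exactly 5 rows; each row is the pose to reach, as a shift and turn from the pose commanded when the call began, along the tool's axes at that moment; what a row does not reach only later rows make up. A row lasts 1/8 s, in which the tool goes at most 62.5 mm and 10.7 degrees, less where a joint would pass 70% of its speed; a pose out of reach is approached as far as the arm can. A call with a gripper value outside its range is refused whole. The fingers move at their own pace and stop on an object; the grip force is fixed at half the most. Time passes only in rows, so rows that repeat a pose let the fingers close, or fill a call up. It gives the time, the measured TCP pose, the force, the opening and the grip force at its end, in the units of the state.
- bot.read_state(): the state, without advancing time (a new reading comes with each control period).
- vision.capture(name): name is "scene" or "side" or "wrist"; returns the picture (420x560x3 uint8, red, green, blue); there is no depth.
- vision.camera_model(name): a dict with "camera_matrix" (3x3 intrinsics, pixels), "camera_from_world" (4x4, takes a point from world to camera coordinates). Camera axes: x right, y up, looking along -z (the intrinsics and any distortion apply to the point x, -y, -z); pixel columns grow to the right and rows downward; lengths in m; the calibration is good to about 2 mm. A picture is of the moment at which its call begins: read the wrist's pose just before it. camera_model takes no time and is no camera call; for the wrist camera it gives the pose at the moment of the call.
- workorder.hand_in(): hands the job in; it is judged then, once.
The state is a dict: "time_s": time; "joint_positions": joint angles; "qvel": joint speeds; "tau": joint torques, N m; "position": TCP position; "tcp_rot": TCP orientation; "force": force on the tool from outside, world axes, zero at the start; "moment": the same for the moment, N m; "opening": opening from 0.0 (shut) to 1.0 (fully open); "grasp_force": force on a finger pad.
Only numpy, scipy, OpenCV 4.12 (cv2) and the standard library are available. Lean on these libraries where they do the work, as an engineer would, in place of code of your own. Each camera call takes 0.05 s, during which the arm holds its last target. There are 200 camera calls.

### The job

One of the two upright blue crates has a green stamp on its underside. Using your fingertips only, tip both crates over backwards, away from you, so that each lies on its back with its base facing you, and only then push the stamped crate, still lying so, away from you until its leading open rim lies on the yellow dispatch line. Leave the unstamped crate lying short of the line; do not pick up or carry a crate, and do not disturb the things standing about.

Things in the scene. Friction and masses are not known exactly. Their poses are not given: they have to be found in the camera images.
- stamped_crate: open-topped blue plastic crate, 70 mm deep (x), 104 wide (y), 105 high (z), walls 3 mm, 0.15 to 0.31 kg, a round green stamp (50 mm) on its white base, hidden while it stands; else like the other. Origin: centre of underside. Starts upright, x axis away from the robot (yaw within 0.2 rad). On its back its x axis points straight down, its base faces the robot and its origin is 35 mm up
- plain_crate: open-topped blue plastic crate, 70 mm deep (x), 104 wide (y), 105 high (z), walls 3 mm, 0.15 to 0.31 kg, white base without a stamp; else like the other. Origin: centre of underside. Starts upright, x axis away from the robot (yaw within 0.2 rad). On its back its x axis points straight down, its base faces the robot and its origin is 35 mm up
- stamped_crate_rim (a point): centre of the stamped crate's open mouth, on its z axis 105 mm from its underside; with the crate on its back it is the middle of the leading rim
- plain_crate_rim (a point): the same point of the plain crate
- stamped_crate_centre (a point): middle of the stamped crate, 52.5 mm above its underside when upright. Pushed along its x axis 85 to 95 mm up, the crate tips about its far bottom edge, overbalances near 40 degrees and drops onto its back; pushed low down at the base once lying, it slides
- plain_crate_centre (a point): middle of the plain crate, likewise. Pushed along its x axis 85 to 95 mm up, the crate tips about its far bottom edge, overbalances near 40 degrees and drops onto its back; pushed low down at the base once lying, it slides
- dispatch_line: flat yellow tape strip on the worktop beyond the crates, 60 mm wide (its x, pointing away from the robot) and 540 mm long (its y), no thickness to speak of; origin at its centre. It is only a marking and stops nothing
- blue_cap_can: grey-white plastic objective canister with a blue screw lid, 40 mm across, 53 mm high, standing between the two crates; loose, not to be disturbed
- red_cap_vial: clear glass vial with a red cap, 21 mm across, 56 mm high, standing to the left of the crates; loose, not to be disturbed
- brown_bottle: amber dropper bottle with a black tip, 34 mm across, 98 mm high, standing to the right of the crates; loose, not to be disturbed
- battery: small red and silver battery, 15 x 50 x 15 mm, lying at the right; loose, not to be disturbed
Not all that is in view belongs to the job. What is shaped like the plain_crate but pink is not meant.

How it is judged (in metres and radians):
On the way:
1. both crates lie still on their backs, bases towards the robot, the stamped one not yet at the line (angle between each of stamped_crate, plain_crate's own x axis and vertical above 2.95 rad and angle between the z axis of each of stamped_crate, plain_crate and the x axis of dispatch_line, either way round below 0.7 rad and linear speed of each of stamped_crate, plain_crate below 0.02 m/s and angular speed of each of stamped_crate, plain_crate below 0.2 rad/s and x of stamped_crate_rim in the frame of dispatch_line below -0.032 m), for 0.2 s.
At the end, for the whole second after the job is handed in: Both crates lie at rest on their backs (within 11 degrees), bases towards the robot (within 40 degrees); the middle of the stamped crate's leading rim is on the 60 mm wide yellow line, and the plain crate's rim is short of it (angle between each of stamped_crate, plain_crate's own x axis and vertical above 2.95 rad and angle between the z axis of each of stamped_crate, plain_crate and the x axis of dispatch_line, either way round below 0.7 rad and linear speed of each of stamped_crate, plain_crate below 0.02 m/s and angular speed of each of stamped_crate, plain_crate below 0.2 rad/s and x of stamped_crate_rim in the frame of dispatch_line between -0.03 and 0.03 m and x of stamped_crate in the frame of dispatch_line below -0.04 m and y of stamped_crate_rim in the frame of dispatch_line between -0.27 and 0.27 m and x of plain_crate_rim in the frame of dispatch_line below -0.03 m); the robot touches nothing.
It fails at once if stamped crate lifted clear of the surface (height (world z) of stamped_crate above 0.055 m or height (world z) of stamped_crate_centre above 0.08 m or (angle between stamped_crate's own z axis and vertical below 0.2 rad and height (world z) of stamped_crate above 0.02 m)).
It fails at once if plain crate lifted clear of the surface (height (world z) of plain_crate above 0.055 m or height (world z) of plain_crate_centre above 0.08 m or (angle between plain_crate's own z axis and vertical below 0.2 rad and height (world z) of plain_crate above 0.02 m)).
It fails at once if the plain crate pushed onto the line (x of plain_crate_rim in the frame of dispatch_line above -0.02 m).
It fails at once if canister, vial, bottle or battery disturbed (moved over 30 mm or knocked over) (angle between any of blue_cap_can, red_cap_vial, brown_bottle's own z axis and vertical above 0.5 rad or distance of any of blue_cap_can, red_cap_vial, brown_bottle, battery from where it was at the start of the episode above 0.03 m).
It also fails if it takes over 64 s, if anything falls off the work surface, if the arm or the gripper's body presses on something with over 40 N, if the wrist force passes 120 N, or if a joint passes its speed limit or range.

## Working session

There is one attempt and no reset: what is moved stays moved. The work goes in short steps, Python scripts to look and compute and a shell command to move; the robot and the scene stay as the last step left them, time stands still between calls to the robot, and variables do not carry over. Pictures are saved under pics/ and viewed, at most 10 in all, crops included, and the job is handed in when it is done.

```bash
mkdir -p pics; ls; cat > h.py <<'E'
import numpy as np,cv2
from rig import bot,vision,workorder
def save(n,f):
    im=vision.capture(n); cv2.imwrite('pics/'+f,cv2.cvtColor(im,cv2.COLOR_RGB2BGR)); return im
def ray(n,uv,z,cm=None):
    cm=cm or vision.camera_model(n); K=np.array(cm['camera_matrix']);T=np.array(cm['camera_from_world'])
    d=np.linalg.inv(K)@[uv[0],uv[1],1]; d=np.array([d[0],-d[1],-d[2]])
    R=T[:3,:3]; c=-R.T@T[:3,3]; w=R.T@d
    return c+w*(z-c[2])/w[2]
def proj(n,p):
    cm=vision.camera_model(n); K=np.array(cm['camera_matrix']);T=np.array(cm['camera_from_world'])
    q=T[:3,:3]@p+T[:3,3]; q=K@[q[0],-q[1],-q[2]]; return q[:2]/q[2]
E
python3 - <<'E'
from h import *
a=save('scene','s0.png'); b=save('side','d0.png')
cv2.imwrite('pics/both0.png',cv2.cvtColor(cv2.resize(np.vstack([a,b]),(400,600)),cv2.COLOR_RGB2BGR))
for n in('scene','side','wrist'):
    cm=vision.camera_model(n); T=np.array(cm['camera_from_world']); print(n,list(cm),-T[:3,:3].T@T[:3,3])
s=bot.read_state(); print(s['time_s'],s['position'],s['tcp_rot'],bot.tip_extent)
E
```

```text
pics
scene ['camera_matrix', 'camera_from_world'] [1.18306868 0.72372472 0.90514459]
side ['camera_matrix', 'camera_from_world'] [-0.46100505  0.40613624  1.35278089]
wrist ['camera_matrix', 'camera_from_world'] [0.18695201 0.60194809 0.38343021]
0.1 [0.25714658 0.56886985 0.19045456] [[-9.11147949e-01  4.12077952e-01 -1.08488253e-03]
 [ 4.12079261e-01  9.11146527e-01 -1.63946764e-03]
 [ 3.12898483e-04 -1.94085517e-03 -9.99998068e-01]] 0.008
```

View pics/s0.png

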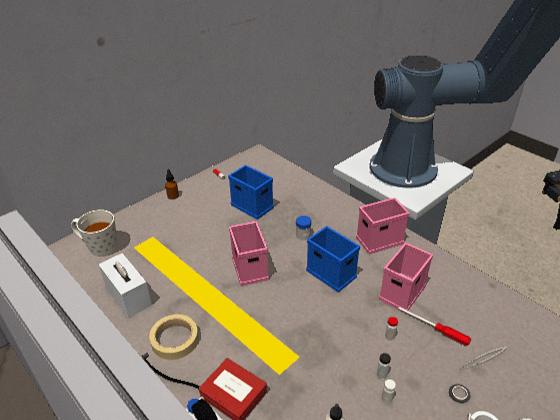

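View pics/d0.png

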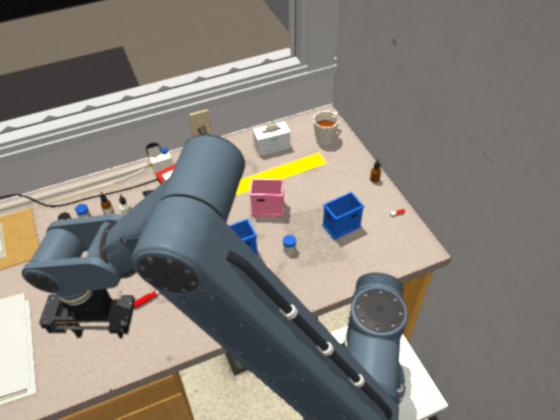

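The scene view shows the blue crates at (251,192) and (332,258), the yellow line running from (147,245) to (287,360), and the canister at (304,228). The vial is at (392,328), the bottle at (172,186) and the battery at (219,173). The pink decoys are at (249,253), (382,225) and (406,277).

```bash
python3 - <<'E'
from h import *
im=cv2.cvtColor(cv2.imread('pics/s0.png'),cv2.COLOR_BGR2HSV)
def comps(lo,hi,n,amin):
    m=cv2.inRange(im,lo,hi); m=cv2.morphologyEx(m,cv2.MORPH_CLOSE,np.ones((5,5)))
    cs,_=cv2.findContours(m,cv2.RETR_EXTERNAL,cv2.CHAIN_APPROX_NONE)
    for c in cs:
        if cv2.contourArea(c)<amin: continue
        h=cv2.convexHull(c)
        p=cv2.approxPolyN(h,n)[0] if n else cv2.boxPoints(cv2.minAreaRect(h))
        yield p
np.set_printoptions(precision=3,suppress=True)
for nm,lo,hi in(('blue',(105,150,40),(125,255,255)),('pink',(160,60,80),(176,255,255))):
    for p in comps(lo,hi,6,700):
        print(nm)
        for q in p: print('  ',q,ray('scene',q,.105)[:2],ray('scene',q,0)[:2])
for p in comps((22,150,150),(35,255,255),4,1000):
    print('line',[ray('scene',q,0)[:2] for q in p])
for nm,q,z in(('can',(304,219),.053),('bottle',(173,196),0.01),('vial',(392,323),.056),('battery',(219,173),.008),('mug',(98,245),0.02),('white box',(125,285),.06)): print(nm,ray('scene',q,z)[:2])
E
```

```text
blue
   [359 246] [0.468 0.206] [0.374 0.138]
   [356 276] [0.545 0.263] [0.461 0.203]
   [338 292] [0.607 0.268] [0.532 0.208]
   [306 270] [0.61  0.176] [0.535 0.105]
   [307 239] [0.537 0.107] [0.452 0.026]
   [326 226] [0.471 0.105] [0.377 0.024]
blue
   [272 178] [ 0.43  -0.134] [ 0.331 -0.246]
   [273 207] [ 0.513 -0.038] [ 0.425 -0.138]
   [257 219] [ 0.573 -0.03 ] [ 0.493 -0.129]
   [231 204] [ 0.582 -0.121] [ 0.503 -0.232]
   [228 175] [ 0.507 -0.228] [ 0.418 -0.353]
   [245 165] [ 0.442 -0.233] [ 0.344 -0.359]
pink
   [267 247] [0.623 0.063] [ 0.549 -0.024]
   [268 281] [0.692 0.144] [0.628 0.068]
   [240 285] [0.743 0.112] [0.686 0.031]
   [232 258] [0.704 0.035] [ 0.641 -0.055]
   [229 226] [ 0.64  -0.056] [ 0.568 -0.159]
   [256 220] [ 0.578 -0.028] [ 0.498 -0.127]
pink
   [439 266] [0.39  0.368] [0.286 0.322]
   [405 313] [0.552 0.397] [0.469 0.354]
   [379 300] [0.563 0.34 ] [0.481 0.29 ]
   [356 237] [0.449 0.181] [0.352 0.109]
   [359 205] [0.351 0.106] [0.241 0.025]
   [399 195] [0.244 0.15 ] [0.121 0.075]
line [array([0.726, 0.274]), array([0.785, 0.277]), array([ 0.803, -0.266]), array([ 0.742, -0.267])]
can [0.445 0.006]
bottle [ 0.609 -0.368]
vial [0.555 0.375]
battery [ 0.439 -0.371]
mug [ 0.873 -0.313]
white box [ 0.907 -0.101]
```

```bash
python3 -m handwheel '[{"xyz":[-40,-37,0],"delta_rot":[0,0,-0.1],"hand":-0.25},{"xyz":[-80,-74,0],"delta_rot":[0,0,-0.2],"hand":-0.25},{"xyz":[-120,-111,0],"delta_rot":[0,0,-0.3],"hand":-0.25},{"xyz":[-160,-148,0],"delta_rot":[0,0,-0.39],"hand":-0.25},{"xyz":[-165,-153,0],"delta_rot":[0,0,-0.39],"hand":-0.25}]'; python3 -c "
from h import *
s=bot.read_state();print(s)"
```

```text
time_s: 0.72
position: [0.3453, 0.3592, 0.1911]
tcp_rot: [[-0.999, 0.039, -0.001], [0.039, 0.999, -0.001], [0.001, -0.001, -1.0]]
force: [0.8, 0.5, -0.4]
opening: 0.64
grasp_force: 0.0
{'time_s': 0.725, 'joint_positions': array([ 3.32746797e+01,  2.05762766e+01,  9.98940068e+01, -3.05685950e-02,
        5.96332932e+01, -5.44695496e+01]), 'qvel': array([-3.54077656, -1.22298992,  1.21985577,  1.88488249, -1.59632075,
       -3.79174689]), 'tau': array([ -0.57655429, -33.9063549 , -15.21121144,  -0.20165244,
         0.14337759,  -0.17826855]), 'position': array([0.34532958, 0.35920257, 0.19105759]), 'tcp_rot': array([[-0.99923492,  0.03908964, -0.00125876],
       [ 0.03909136,  0.99923469, -0.00137665],
       [ 0.00120398, -0.00142481, -0.99999826]]), 'force': array([ 0.75809819,  0.51936241, -0.35481972]), 'moment': array([ 0.03611438,  0.00952942, -0.02166494]), 'grasp_force': 0.0, 'opening': 0.6395989887544012}
```

```bash
python3 -m handwheel '[{"xyz":[-24,-50,0],"delta_rot":[0,0,-0.03],"hand":-0.25},{"xyz":[-48,-100,0],"delta_rot":[0,0,-0.068],"hand":-0.25},{"xyz":[-72,-150,0],"delta_rot":[0,0,-0.068],"hand":-0.25},{"xyz":[-93,-199,0],"delta_rot":[0,0,-0.068],"hand":-0.25},{"xyz":[-93,-199,0],"delta_rot":[0,0,-0.068],"hand":-0.25}]'; python3 -c "
from h import *
save('wrist','w1.png')"
```

```text
time_s: 1.35
position: [0.4327, 0.1579, 0.1914]
tcp_rot: [[-1.0, -0.027, 0.001], [-0.027, 1.0, 0.0], [-0.001, -0.0, -1.0]]
force: [-0.0, 1.1, -0.9]
opening: 0.629
grasp_force: 0.0
```

View pics/w1.png

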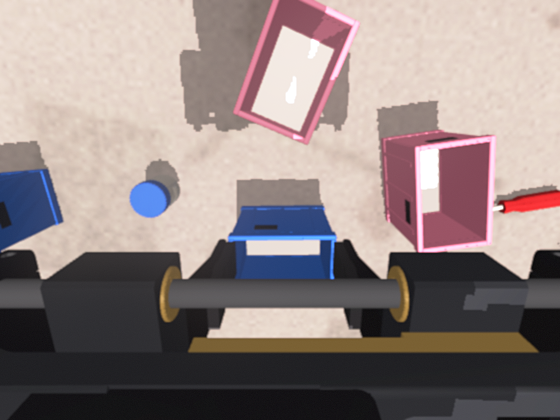

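The wrist view looks down with image-down pointing away from the robot. Crate A's near face is at (283,222), with a dark slot at (265,227), and pink2's nearest rim corner is at (305,140). The canister is far off at (150,198).

```bash
python3 - <<'E'
from h import *
for q in((305,141),(238,110)): print(q,ray('wrist',q,.105))
for q in((229,238),(335,237)): print('A rim near',ray('wrist',q,.105))
for q in((242,207),(325,207)): print('A base near',ray('wrist',q,0))
for q in((254,226),(278,229)): # slot on plane x~.468
    for z in(.07,.08,.09): print(z,ray('wrist',q,z))
print('can',ray('wrist',(150,198),.053)); print('B',ray('wrist',(45,170),.105),ray('wrist',(62,222),0))
E
```

```text
(305, 141) [0.37713925 0.17700116 0.105     ]
(238, 110) [0.35307764 0.11914431 0.105     ]
A rim near [0.46969622 0.10923505 0.105     ]
A rim near [0.46574658 0.20978517 0.105     ]
A base near [0.470325   0.10828034 0.        ]
A base near [0.46724733 0.21356148 0.        ]
0.07 [0.46976342 0.12980861 0.07      ]
0.08 [0.46608635 0.13070062 0.08      ]
0.09 [0.46240928 0.13159262 0.09      ]
0.07 [0.47240032 0.15523403 0.07      ]
0.08 [0.46863932 0.15531675 0.08      ]
0.09 [0.46487831 0.15539948 0.09      ]
can [0.4470339  0.01549447 0.053     ]
B [ 0.40931138 -0.05325989  0.105     ] [ 0.49723544 -0.12327266  0.        ]
```

```bash
python3 -m handwheel '[{"xyz":[0,2,40],"delta_rot":[0,0,0],"hand":-0.5},{"xyz":[0,2,80],"delta_rot":[0,0,0],"hand":-0.5},{"xyz":[0,2,93],"delta_rot":[0,0,0],"hand":-0.5},{"xyz":[-10,2,93],"delta_rot":[0,0,0],"hand":-0.5},{"xyz":[-20,2,93],"delta_rot":[0,0,0],"hand":-0.5}]'
python3 -m handwheel '[{"xyz":[-8,0,0],"delta_rot":[0,0,0],"hand":-0.5},{"xyz":[-16,0,0],"delta_rot":[0,0,0],"hand":-0.5},{"xyz":[-24,0,0],"delta_rot":[0,0,0],"hand":-0.5},{"xyz":[-32,0,0],"delta_rot":[0,0,0],"hand":-0.5},{"xyz":[-40,0,0],"delta_rot":[0,0,0],"hand":-0.5}]'; python3 -c "
from h import *
a=save('scene','s1.png')
cv2.imwrite('pics/s1c.png',cv2.cvtColor(cv2.resize(a[150:330,180:450],None,fx=2.5,fy=2.5),cv2.COLOR_RGB2BGR))"
```

```text
time_s: 2.02
position: [0.4529, 0.1634, 0.0996]
tcp_rot: [[-0.999, -0.034, 0.003], [-0.034, 0.999, 0.0], [-0.003, 0.0, -1.0]]
force: [0.3, -0.3, 0.5]
opening: 0.752
grasp_force: 0.0
time_s: 2.65
position: [0.4912, 0.1639, 0.0983]
tcp_rot: [[-0.999, -0.033, -0.0], [-0.033, 0.999, 0.0], [0.0, 0.0, -1.0]]
force: [-0.3, -0.6, -0.4]
opening: 0.748
grasp_force: 0.0
```

View pics/s1c.png

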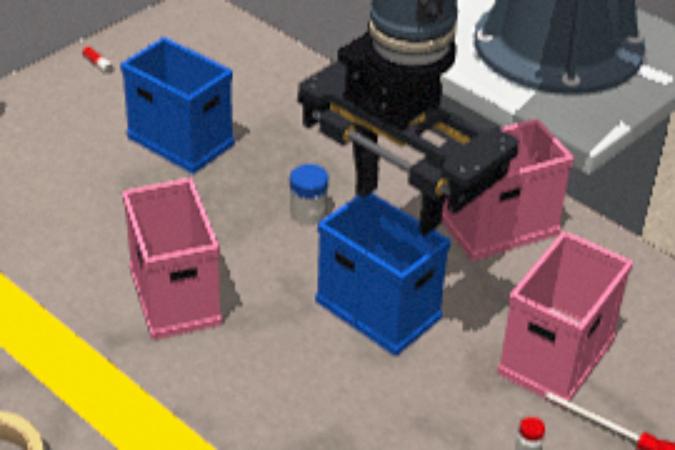

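The crate at (385,275) in the crop is starting to tip about its far edge and its base has not slid, so I keep pushing.

```bash
python3 -m handwheel '[{"xyz":[-8,0,0],"delta_rot":[0,0,0],"hand":-0.5},{"xyz":[-16,0,0],"delta_rot":[0,0,0],"hand":-0.5},{"xyz":[-24,0,0],"delta_rot":[0,0,0],"hand":-0.5},{"xyz":[-32,0,0],"delta_rot":[0,0,0],"hand":-0.5},{"xyz":[-40,0,0],"delta_rot":[0,0,0],"hand":-0.5}]'; python3 -c "
from h import *
a=save('scene','s2.png')
cv2.imwrite('pics/s2c.png',cv2.cvtColor(cv2.resize(a[150:330,180:450],None,fx=2.5,fy=2.5),cv2.COLOR_RGB2BGR))"
```

```text
time_s: 3.32
position: [0.5313, 0.1653, 0.0983]
tcp_rot: [[-0.999, -0.033, -0.0], [-0.033, 0.999, 0.0], [0.0, 0.0, -1.0]]
force: [0.5, -0.3, 0.4]
opening: 0.747
grasp_force: 0.0
```

View pics/s2c.png

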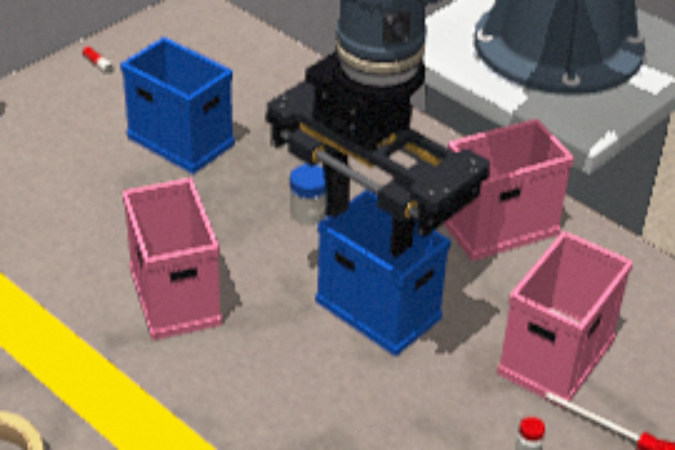

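```bash
python3 - <<'E'
from h import *
s=bot.read_state(); p=s['position']; R=s['tcp_rot']; print(p,s['force'])
for y in(.040,-.040):
    t=p+R@[0,y,.008]; print(t,proj('scene',t),(proj('scene',t)-[180,150])*2.5)
a=cv2.cvtColor(cv2.imread('pics/s0.png'),cv2.COLOR_BGR2RGB).astype(int);b=cv2.cvtColor(cv2.imread('pics/s2.png'),cv2.COLOR_BGR2RGB).astype(int)
d=np.abs(a-b).sum(2)>60; d=d[255:300,300:365]; print(d.sum())
E
```

```text
[0.53288348 0.16526761 0.09849232] [0.79418677 0.84685087 0.27611646]
[0.53158015 0.20524709 0.09049594] [339.67884874 263.97339732] [399.19712185 284.93349331]
[0.53422329 0.12529077 0.09048873] [313.34129219 247.00343489] [333.35323048 242.50858721]
365
```

```bash
python3 - <<'E'
from h import *
w=save('wrist','w2.png'); a=cv2.imread('pics/s2.png'); d=save('side','d2.png')
w=cv2.cvtColor(w,cv2.COLOR_RGB2BGR); d=cv2.cvtColor(d,cv2.COLOR_RGB2BGR)
c=cv2.resize(a[210:300,295:375],(400,450),interpolation=cv2.INTER_CUBIC)
c2=cv2.resize(w,(400,300)); c3=cv2.resize(d[190:280,200:320],(400,300))
o=np.zeros((600,800,3),np.uint8); o[:450,:400]=c; o[:300,400:]=c2; o[300:,400:]=c3
cv2.imwrite('pics/m2.png',o)
E
```

```text
(no output)
```

View pics/m2.png

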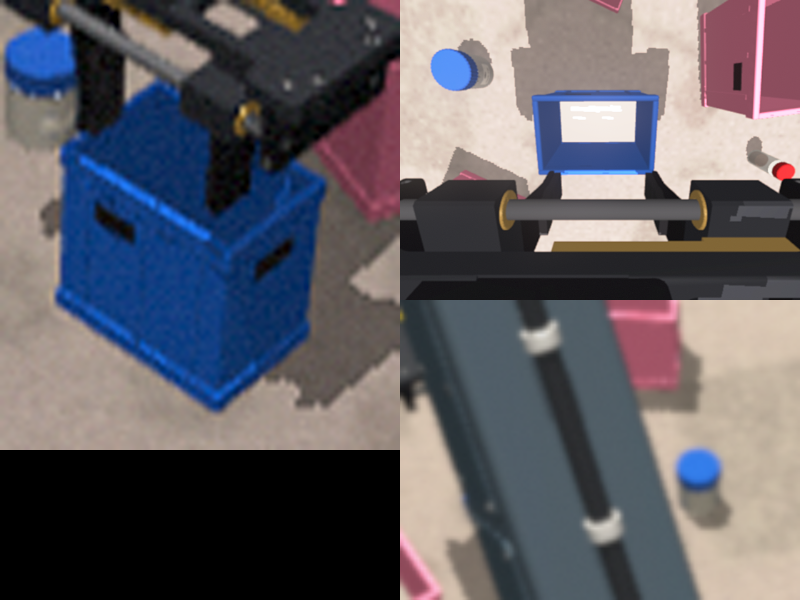

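The scene zoom shows the fingertips at (338,252) and (315,236) hovering above the rim inside the mouth, so they passed over the near wall. They are higher than the state implies, so I measure by how much.

```bash
python3 - <<'E'
from h import *
np.set_printoptions(precision=4,suppress=True)
for q in((338,252),(315,236)):
    a,b=ray('scene',q,0),ray('scene',q,.3)
    for x in(.522,.532): t=(x-a[0])/(b[0]-a[0]); print(q,a+t*(b-a))
w=cv2.imread('pics/w2.png'); hsv=cv2.cvtColor(w,cv2.COLOR_BGR2HSV)
m=cv2.inRange(hsv,(105,150,40),(125,255,255)); m[:, :180]=0; m[250:]=0
ys,xs=np.where(m); print(xs.min(),xs.max(),ys.min(),ys.max())
for q in((186,133),(362,133)): print(ray('wrist',q,.105),ray('wrist',q,.08))
s=bot.read_state(); print(s['position'],np.array(vision.camera_model('wrist')['camera_from_world']))
E
```

```text
(338, 252) [0.522  0.1899 0.1107]
(338, 252) [0.532  0.198  0.1227]
(315, 236) [0.522  0.1179 0.1126]
(315, 236) [0.532  0.127  0.1246]
185 361 127 243
[0.467  0.1075 0.105 ] [0.4687 0.1    0.08  ]
[0.4636 0.2087 0.105 ] [0.4649 0.2148 0.08  ]
[0.5312 0.1652 0.0983] [[-0.0332  0.9994  0.0002 -0.1484]
 [-0.9583 -0.0318 -0.2839  0.5228]
 [-0.2837 -0.0096  0.9589 -0.1489]
 [ 0.      0.      0.      1.    ]]
```

```bash
python3 -m handwheel '[{"xyz":[0,0,-45],"delta_rot":[0,0,0],"hand":-0.5},{"xyz":[50,0,-45],"delta_rot":[0,0,0],"hand":-0.5},{"xyz":[98,0,-45],"delta_rot":[0,0,0],"hand":-0.5},{"xyz":[98,0,-10],"delta_rot":[0,0,0],"hand":-0.5},{"xyz":[98,0,25],"delta_rot":[0,0,0],"hand":-0.5}]'
python3 -m handwheel '[{"xyz":[-5,0,2],"delta_rot":[0,0,0],"hand":-0.5},{"xyz":[-15,0,2],"delta_rot":[0,0,0],"hand":-0.5},{"xyz":[-25,0,2],"delta_rot":[0,0,0],"hand":-0.5},{"xyz":[-32,0,2],"delta_rot":[0,0,0],"hand":-0.5},{"xyz":[-40,0,2],"delta_rot":[0,0,0],"hand":-0.5}]'; python3 - <<'E'
from h import *
a=save('scene','s3.png')
cv2.imwrite('pics/s3c.png',cv2.resize(cv2.cvtColor(a,cv2.COLOR_RGB2BGR)[190:310,280:400],None,fx=4,fy=4,interpolation=cv2.INTER_CUBIC))
E
```

```text
time_s: 4.1
position: [0.4326, 0.1622, 0.0735]
tcp_rot: [[-0.999, -0.034, 0.002], [-0.034, 0.999, 0.0], [-0.002, 0.0, -1.0]]
force: [0.6, 0.4, -0.9]
opening: 0.749
grasp_force: 0.0
time_s: 4.72
position: [0.4733, 0.1633, 0.0719]
tcp_rot: [[-0.999, -0.033, 0.0], [-0.033, 0.999, 0.0], [-0.0, 0.0, -1.0]]
force: [-1.3, 0.1, 0.7]
opening: 0.75
grasp_force: 0.4
```

View pics/s3c.png

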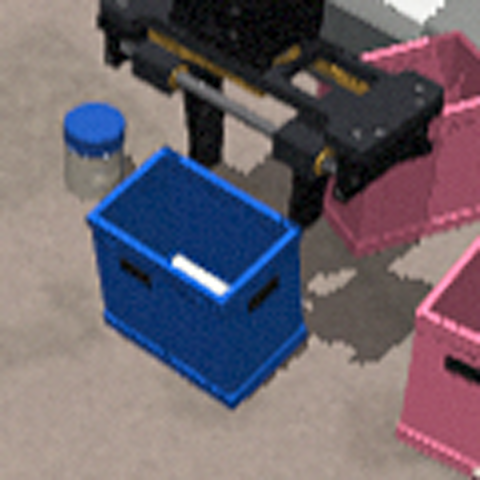

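Now it works: the rim has moved forward and the crate leans about its far bottom edge at (237,405) in the crop. I continue pushing.

```bash
python3 -m handwheel '[{"xyz":[-8,0,0],"delta_rot":[0,0,0],"hand":-0.5},{"xyz":[-16,0,0],"delta_rot":[0,0,0],"hand":-0.5},{"xyz":[-24,0,0],"delta_rot":[0,0,0],"hand":-0.5},{"xyz":[-32,0,0],"delta_rot":[0,0,0],"hand":-0.5},{"xyz":[-40,0,0],"delta_rot":[0,0,0],"hand":-0.5}]'
python3 -m handwheel '[{"xyz":[-8,0,0],"delta_rot":[0,0,0],"hand":-0.5},{"xyz":[-12,0,0],"delta_rot":[0,0,0],"hand":-0.5},{"xyz":[-16,0,0],"delta_rot":[0,0,0],"hand":-0.5},{"xyz":[-20,0,0],"delta_rot":[0,0,0],"hand":-0.5},{"xyz":[-20,0,0],"delta_rot":[0,0,0],"hand":-0.5}]'; python3 - <<'E'
from h import *
a=save('scene','s4.png')
cv2.imwrite('pics/s4c.png',cv2.resize(cv2.cvtColor(a,cv2.COLOR_RGB2BGR)[150:330,180:420],None,fx=3,fy=3,interpolation=cv2.INTER_CUBIC))
E
```

```text
time_s: 5.4
position: [0.5135, 0.1647, 0.0713]
tcp_rot: [[-0.999, -0.033, 0.0], [-0.033, 0.999, 0.0], [-0.0, 0.0, -1.0]]
force: [0.5, 0.4, -0.1]
opening: 0.749
grasp_force: 0.2
time_s: 6.02
position: [0.533, 0.1653, 0.0714]
tcp_rot: [[-0.999, -0.033, 0.0], [-0.033, 0.999, 0.0], [-0.0, 0.0, -1.0]]
force: [0.5, 0.8, -0.1]
opening: 0.749
grasp_force: 0.0
```

View pics/s4c.png

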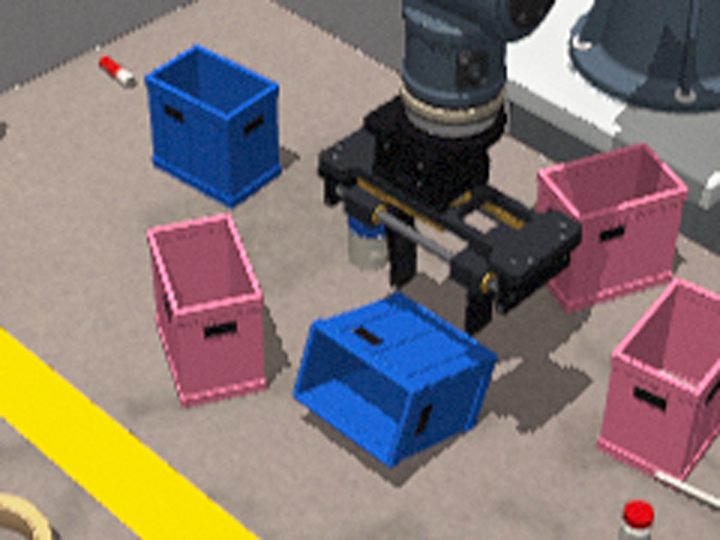

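Crate A is caught mid-fall at (395,370) in the crop, past overbalance and falling onto its back. I lift away and go to crate B.

```bash
python3 -m handwheel '[{"xyz":[0,0,-50],"delta_rot":[0,0,0],"hand":-0.5},{"xyz":[20,-20,-90],"delta_rot":[0,0,0],"hand":-0.5},{"xyz":[45,-70,-95],"delta_rot":[0,0,-0.03],"hand":-0.5},{"xyz":[65,-120,-95],"delta_rot":[0,0,-0.06],"hand":-0.5},{"xyz":[85,-170,-95],"delta_rot":[0,0,-0.087],"hand":-0.5}]'
python3 -m handwheel '[{"xyz":[20,-45,0],"delta_rot":[0,0,0],"hand":-0.5},{"xyz":[40,-90,0],"delta_rot":[0,0,0],"hand":-0.5},{"xyz":[55,-135,0],"delta_rot":[0,0,0],"hand":-0.5},{"xyz":[55,-170,0],"delta_rot":[0,0,0],"hand":-0.5},{"xyz":[55,-174,0],"delta_rot":[0,0,0],"hand":-0.5}]'
python3 - <<'E'
from h import *
np.set_printoptions(precision=4,suppress=True)
s=bot.read_state(); print(s['time_s'],s['position'],s['tcp_rot'])
w=save('wrist','w5.png')
hsv=cv2.cvtColor(w,cv2.COLOR_RGB2HSV)
m=cv2.inRange(hsv,(105,150,40),(125,255,255)); n,l,st,c=cv2.connectedComponentsWithStats(m)
for i in range(1,n):
    if st[i,4]>300:
        print(st[i],c[i]); h=cv2.convexHull(np.argwhere(l==i)[:,::-1].astype(np.int32)); p=cv2.approxPolyN(h,6)[0]
        for q in p: print(q,ray('wrist',q,.105)[:2],ray('wrist',q,0)[:2])
E
```

```text
time_s: 6.7
position: [0.4526, -0.0086, 0.1668]
tcp_rot: [[-0.993, -0.122, 0.001], [-0.122, 0.993, -0.0], [-0.001, -0.0, -1.0]]
force: [-0.1, -0.6, 0.9]
opening: 0.75
grasp_force: 0.0
time_s: 7.32
position: [0.4201, -0.1891, 0.1666]
tcp_rot: [[-0.993, -0.117, 0.001], [-0.117, 0.993, -0.001], [-0.001, -0.001, -1.0]]
force: [0.4, 0.9, 0.5]
opening: 0.753
grasp_force: 0.0
7.325 [ 0.4201 -0.1891  0.1666] [[-0.9932 -0.1166  0.0013]
 [-0.1166  0.9932 -0.0011]
 [-0.0012 -0.0012 -1.    ]]
[ 230  196  119   83 6052] [294.1905 242.0466]
[344 278] [ 0.4781 -0.1257] [ 0.534  -0.0966]
[232 278] [ 0.49   -0.2258] [ 0.5507 -0.238 ]
[230 225] [ 0.4396 -0.2311] [ 0.4796 -0.2455]
[260 196] [ 0.4111 -0.2081] [ 0.4393 -0.213 ]
[331 196] [ 0.4042 -0.1495] [ 0.4295 -0.1302]
[349 227] [ 0.4294 -0.1298] [ 0.4652 -0.1024]
[ 445  222   43   31 1080] [465.7083 238.3667]
[487 243] [ 0.4299 -0.008 ] [0.4659 0.0696]
[482 252] [ 0.4387 -0.0099] [0.4783 0.0671]
[445 252] [ 0.4425 -0.0421] [0.4837 0.0215]
[445 230] [ 0.4224 -0.0475] [0.4553 0.0139]
[465 220] [ 0.4116 -0.0329] [0.44   0.0344]
[485 230] [ 0.4184 -0.0134] [0.4496 0.0621]
```

```bash
python3 -m handwheel '[{"xyz":[28,7,0],"delta_rot":[0,0,0],"hand":-0.5},{"xyz":[28,7,30],"delta_rot":[0,0,0],"hand":-0.5},{"xyz":[28,7,65],"delta_rot":[0,0,0],"hand":-0.5},{"xyz":[28,7,95],"delta_rot":[0,0,0],"hand":-0.5},{"xyz":[28,7,95],"delta_rot":[0,0,0],"hand":-0.5}]'
python3 -m handwheel '[{"xyz":[-8,0,0],"delta_rot":[0,0,0],"hand":-0.5},{"xyz":[-16,0,0],"delta_rot":[0,0,0],"hand":-0.5},{"xyz":[-24,0,0],"delta_rot":[0,0,0],"hand":-0.5},{"xyz":[-32,0,0],"delta_rot":[0,0,0],"hand":-0.5},{"xyz":[-40,0,0],"delta_rot":[0,0,0],"hand":-0.5}]'
python3 -m handwheel '[{"xyz":[-8,0,0],"delta_rot":[0,0,0],"hand":-0.5},{"xyz":[-16,0,0],"delta_rot":[0,0,0],"hand":-0.5},{"xyz":[-24,0,0],"delta_rot":[0,0,0],"hand":-0.5},{"xyz":[-32,0,0],"delta_rot":[0,0,0],"hand":-0.5},{"xyz":[-40,0,0],"delta_rot":[0,0,0],"hand":-0.5}]'
python3 -m handwheel '[{"xyz":[-8,0,0],"delta_rot":[0,0,0],"hand":-0.5},{"xyz":[-16,0,0],"delta_rot":[0,0,0],"hand":-0.5},{"xyz":[-22,0,0],"delta_rot":[0,0,0],"hand":-0.5},{"xyz":[-28,0,0],"delta_rot":[0,0,0],"hand":-0.5},{"xyz":[-28,0,0],"delta_rot":[0,0,0],"hand":-0.5}]'
```

```text
time_s: 8.0
position: [0.3892, -0.1804, 0.07]
tcp_rot: [[-0.993, -0.121, -0.005], [-0.121, 0.993, 0.004], [0.004, 0.005, -1.0]]
force: [0.5, 0.5, 0.5]
opening: 0.746
grasp_force: 0.0
time_s: 8.62
position: [0.431, -0.1782, 0.0715]
tcp_rot: [[-0.993, -0.12, -0.001], [-0.12, 0.993, 0.0], [0.001, 0.0, -1.0]]
force: [-0.4, -0.7, 0.8]
opening: 0.748
grasp_force: 0.7
time_s: 9.25
position: [0.4712, -0.1736, 0.0714]
tcp_rot: [[-0.993, -0.12, 0.0], [-0.12, 0.993, -0.0], [-0.0, -0.0, -1.0]]
force: [-0.3, 0.3, 0.9]
opening: 0.745
grasp_force: 0.4
time_s: 9.88
position: [0.4988, -0.1702, 0.0713]
tcp_rot: [[-0.993, -0.12, 0.0], [-0.12, 0.993, -0.0], [-0.0, -0.0, -1.0]]
force: [0.6, 0.5, 0.3]
opening: 0.747
grasp_force: 0.0
```

```bash
python3 -m handwheel '[{"xyz":[0,0,-50],"delta_rot":[0,0,0],"hand":-0.5},{"xyz":[10,0,-100],"delta_rot":[0,0,0],"hand":-0.5},{"xyz":[40,40,-120],"delta_rot":[0,0,0],"hand":-0.5},{"xyz":[65,90,-120],"delta_rot":[0,0,0.04],"hand":-0.5},{"xyz":[85,140,-120],"delta_rot":[0,0,0.08],"hand":-0.5}]'
python3 -m handwheel '[{"xyz":[0,32,0],"delta_rot":[0,0,0.04],"hand":-0.5},{"xyz":[0,32,0],"delta_rot":[0,0,0.04],"hand":-0.5},{"xyz":[0,32,0],"delta_rot":[0,0,0.04],"hand":-0.5},{"xyz":[0,32,0],"delta_rot":[0,0,0.04],"hand":-0.5},{"xyz":[0,32,0],"delta_rot":[0,0,0.04],"hand":-0.5}]'
python3 - <<'E'
from h import *
w=cv2.cvtColor(save('wrist','w6.png'),cv2.COLOR_RGB2BGR);a=cv2.cvtColor(save('scene','s6.png'),cv2.COLOR_RGB2BGR)
o=np.zeros((600,800,3),np.uint8); o[:300,:400]=cv2.resize(w,(400,300)); o[300:,:400]=cv2.resize(cv2.cvtColor(save('side','d6.png'),cv2.COLOR_RGB2BGR),(400,300))
o[:540,400:]=cv2.resize(a[130:400,160:360],(400,540)); cv2.imwrite('pics/m6.png',o)
E
```

```text
time_s: 10.5
position: [0.3955, -0.0403, 0.1917]
tcp_rot: [[-0.999, -0.037, 0.0], [-0.037, 0.999, 0.0], [-0.0, 0.0, -1.0]]
force: [-0.1, 0.5, -0.3]
opening: 0.749
grasp_force: 0.0
time_s: 11.12
position: [0.3961, -0.0103, 0.1912]
tcp_rot: [[-1.0, 0.001, -0.0], [0.001, 1.0, -0.0], [0.0, -0.0, -1.0]]
force: [-0.3, -0.6, -0.4]
opening: 0.751
grasp_force: 0.0
```

View pics/m6.png

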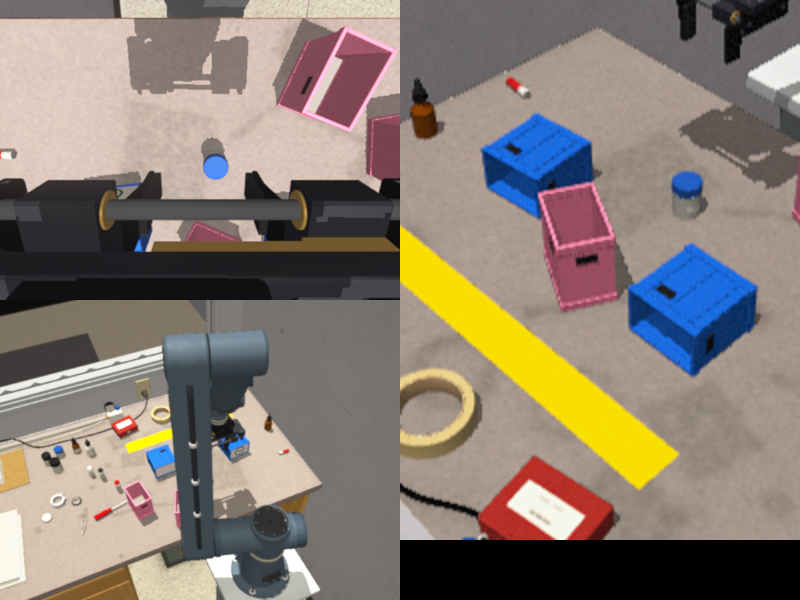

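Both crates lie on their backs. The candidates are A at scene mosaic (690,310) and B at (540,165). The side camera sees the bases near (160,460) and (237,447) in the mosaic, so I look there for green and measure the crates' positions.

```bash
python3 - <<'E'
from h import *
np.set_printoptions(precision=4,suppress=True)
d=cv2.imread('pics/d6.png'); hsv=cv2.cvtColor(d,cv2.COLOR_BGR2HSV)
g=cv2.inRange(hsv,(40,70,40),(90,255,255)); n,l,st,c=cv2.connectedComponentsWithStats(g)
for i in range(1,n):
    if st[i,4]>8: print('green',st[i],c[i],ray('side',c[i],.035))
im=cv2.cvtColor(cv2.imread('pics/s6.png'),cv2.COLOR_BGR2HSV)
m=cv2.morphologyEx(cv2.inRange(im,(105,150,40),(125,255,255)),cv2.MORPH_CLOSE,np.ones((5,5)))
cs,_=cv2.findContours(m,cv2.RETR_EXTERNAL,cv2.CHAIN_APPROX_NONE)
for k in cs:
    if cv2.contourArea(k)<700: continue
    print('crate')
    for q in cv2.approxPolyN(cv2.convexHull(k),6)[0]: print(q,ray('scene',q,.07)[:2],ray('scene',q,0)[:2])
o=np.hstack([cv2.resize(d[185:245,190:270],(400,300)),cv2.resize(d[185:245,290:370],(400,300))])
cv2.imwrite('pics/stamp.png',o)
E
```

```text
crate
[337 272] [0.5388 0.2053] [0.4848 0.1619]
[337 293] [0.586  0.2481] [0.5359 0.2082]
[306 318] [0.6837 0.2505] [0.6418 0.2109]
[275 294] [0.6857 0.1577] [0.644  0.1102]
[273 274] [0.6483 0.1101] [0.6035 0.0587]
[305 251] [0.5422 0.1063] [0.4885 0.0546]
crate
[255 201] [ 0.5012 -0.1234] [ 0.444  -0.1944]
[255 220] [ 0.5531 -0.0631] [ 0.5003 -0.1291]
[229 238] [ 0.6443 -0.0548] [ 0.5991 -0.12  ]
[203 223] [ 0.6565 -0.1454] [ 0.6124 -0.2183]
[201 204] [ 0.6136 -0.213 ] [ 0.5659 -0.2915]
[228 186] [ 0.5109 -0.2273] [ 0.4545 -0.307 ]
```

View pics/stamp.png

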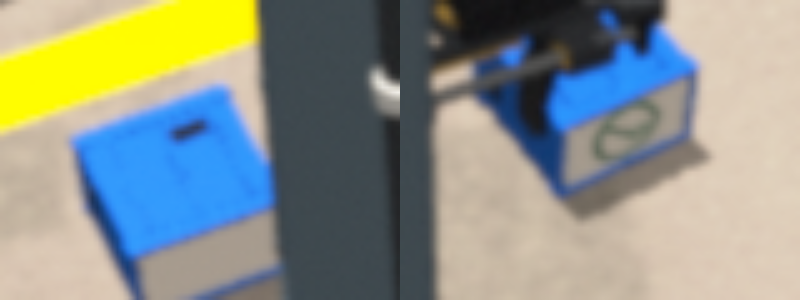

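The enlarged crop shows the green ring stamp at (625,130), on the right-hand crate B. Crate A's visible base at (205,255) is blank, so B is the stamped one. Both are on their backs, and B's base centre is about (0.506,-0.178) with its rim at about (0.606,-0.17). I push B by about 0.16 m.

```bash
python3 -m handwheel '[{"xyz":[-12,-40,0],"delta_rot":[0,0,-0.03],"hand":-0.25},{"xyz":[-25,-80,0],"delta_rot":[0,0,-0.06],"hand":-0.25},{"xyz":[-37,-120,0],"delta_rot":[0,0,-0.1],"hand":-0.25},{"xyz":[-50,-160,0],"delta_rot":[0,0,-0.1],"hand":-0.25},{"xyz":[-58,-170,0],"delta_rot":[0,0,-0.1],"hand":-0.25}]'
python3 -m handwheel '[{"xyz":[0,0,40],"delta_rot":[0,0,0],"hand":-0.25},{"xyz":[0,0,80],"delta_rot":[0,0,0],"hand":-0.25},{"xyz":[0,0,120],"delta_rot":[0,0,0],"hand":-0.25},{"xyz":[0,0,150],"delta_rot":[0,0,0],"hand":-0.25},{"xyz":[0,0,168],"delta_rot":[0,0,0],"hand":-0.25}]'
python3 - <<'E'
from h import *
np.set_printoptions(precision=4,suppress=True)
s=bot.read_state(); print(s['time_s'],s['position'],s['tcp_rot'],s['force'])
E
```

```text
time_s: 11.9
position: [0.4548, -0.182, 0.1913]
tcp_rot: [[-0.995, -0.097, 0.001], [-0.097, 0.995, -0.001], [-0.001, -0.001, -1.0]]
force: [0.4, 0.5, -0.7]
opening: 0.629
grasp_force: 0.0
time_s: 12.52
position: [0.4528, -0.1778, 0.0218]
tcp_rot: [[-0.995, -0.1, -0.003], [-0.1, 0.995, 0.002], [0.002, 0.002, -1.0]]
force: [0.0, 0.2, 0.2]
opening: 0.623
grasp_force: 0.0
12.525 [ 0.4528 -0.1778  0.0218] [[-0.9949 -0.1004 -0.0027]
 [-0.1004  0.9949  0.0022]
 [ 0.0025  0.0025 -1.    ]] [0.0309 0.1552 0.2093]
```

```bash
python3 -m handwheel '[{"xyz":[-12,-1.2,0],"delta_rot":[0,0,0],"hand":-0.25},{"xyz":[-24,-2.4,0],"delta_rot":[0,0,0],"hand":-0.25},{"xyz":[-36,-3.6,0],"delta_rot":[0,0,0],"hand":-0.25},{"xyz":[-46,-4.6,0],"delta_rot":[0,0,0],"hand":-0.25},{"xyz":[-56,-5.6,0],"delta_rot":[0,0,0],"hand":-0.25}]'
python3 -m handwheel '[{"xyz":[-10,-1,0],"delta_rot":[0,0,0],"hand":-0.25},{"xyz":[-20,-2,0],"delta_rot":[0,0,0],"hand":-0.25},{"xyz":[-30,-3,0],"delta_rot":[0,0,0],"hand":-0.25},{"xyz":[-40,-4,0],"delta_rot":[0,0,0],"hand":-0.25},{"xyz":[-50,-5,0],"delta_rot":[0,0,0],"hand":-0.25}]'
cat > m.py <<'E'
from h import *
np.set_printoptions(precision=4,suppress=True)
print(bot.read_state()['position'])
a=save('scene','t.png'); im=cv2.cvtColor(a,cv2.COLOR_RGB2HSV)
m=cv2.morphologyEx(cv2.inRange(im,(105,150,40),(125,255,255)),cv2.MORPH_CLOSE,np.ones((5,5)))
cs,_=cv2.findContours(m,cv2.RETR_EXTERNAL,cv2.CHAIN_APPROX_NONE)
for k in cs:
    if cv2.contourArea(k)<500: continue
    print('crate',cv2.contourArea(k))
    for q in cv2.approxPolyN(cv2.convexHull(k),6)[0]: print(q,ray('scene',q,.07)[:2],ray('scene',q,0)[:2])
E
python3 m.py
```

```text
time_s: 13.15
position: [0.5104, -0.1791, 0.0238]
tcp_rot: [[-0.995, -0.1, -0.001], [-0.1, 0.995, 0.0], [0.001, 0.0, -1.0]]
force: [-2.4, 0.1, 1.2]
opening: 0.623
grasp_force: 0.9
time_s: 13.78
position: [0.561, -0.1794, 0.0233]
tcp_rot: [[-0.995, -0.1, -0.0], [-0.1, 0.995, 0.0], [0.0, 0.0, -1.0]]
force: [-2.0, 1.1, 0.9]
opening: 0.626
grasp_force: 0.8
[ 0.561  -0.1794  0.0233]
crate 2604.0
[337 272] [0.5388 0.2053] [0.4848 0.1619]
[337 293] [0.586  0.2481] [0.5359 0.2082]
[306 318] [0.6837 0.2505] [0.6418 0.2109]
[275 294] [0.6857 0.1577] [0.644  0.1102]
[273 274] [0.6483 0.1101] [0.6035 0.0587]
[305 251] [0.5422 0.1063] [0.4885 0.0546]
crate 1874.0
[241 214] [ 0.5635 -0.1067] [ 0.5115 -0.1763]
[228 236] [ 0.6415 -0.0623] [ 0.5961 -0.1282]
[209 251] [ 0.7079 -0.0512] [ 0.6681 -0.1161]
[183 234] [ 0.7178 -0.1453] [ 0.6788 -0.2181]
[179 215] [ 0.6825 -0.2147] [ 0.6406 -0.2934]
[210 196] [ 0.575  -0.2248] [ 0.524  -0.3043]
```

```bash
python3 -m handwheel '[{"xyz":[-10,-1,0],"delta_rot":[0,0,0],"hand":-0.25},{"xyz":[-20,-2,0],"delta_rot":[0,0,0],"hand":-0.25},{"xyz":[-30,-3,0],"delta_rot":[0,0,0],"hand":-0.25},{"xyz":[-40,-4,0],"delta_rot":[0,0,0],"hand":-0.25},{"xyz":[-50,-5,0],"delta_rot":[0,0,0],"hand":-0.25}]'
python3 -m handwheel '[{"xyz":[-10,-1,0],"delta_rot":[0,0,0],"hand":-0.25},{"xyz":[-20,-2,0],"delta_rot":[0,0,0],"hand":-0.25},{"xyz":[-30,-3,0],"delta_rot":[0,0,0],"hand":-0.25},{"xyz":[-38,-3.8,0],"delta_rot":[0,0,0],"hand":-0.25},{"xyz":[-43,-4.3,0],"delta_rot":[0,0,0],"hand":-0.25}]'
python3 m.py
```

```text
time_s: 14.45
position: [0.6113, -0.1793, 0.0233]
tcp_rot: [[-0.995, -0.1, 0.0], [-0.1, 0.995, -0.0], [0.0, -0.0, -1.0]]
force: [-1.9, 0.7, -0.1]
opening: 0.626
grasp_force: 0.4
time_s: 15.08
position: [0.6543, -0.1793, 0.0234]
tcp_rot: [[-0.995, -0.1, -0.0], [-0.1, 0.995, -0.0], [0.0, -0.0, -1.0]]
force: [-1.5, 0.7, 0.3]
opening: 0.622
grasp_force: 0.7
[ 0.6543 -0.1793  0.0234]
crate 2604.0
[337 272] [0.5388 0.2053] [0.4848 0.1619]
[337 293] [0.586  0.2481] [0.5359 0.2082]
[306 318] [0.6837 0.2505] [0.6418 0.2109]
[275 294] [0.6857 0.1577] [0.644  0.1102]
[273 274] [0.6483 0.1101] [0.6035 0.0587]
[305 251] [0.5422 0.1063] [0.4885 0.0546]
crate 2101.0
[206 227] [ 0.6604 -0.1275] [ 0.6166 -0.1988]
[209 248] [ 0.7016 -0.0597] [ 0.6612 -0.1253]
[178 268] [ 0.794  -0.0545] [ 0.7614 -0.1197]
[154 251] [ 0.8034 -0.142 ] [ 0.7715 -0.2145]
[148 231] [ 0.7748 -0.2154] [ 0.7406 -0.2941]
[182 211] [ 0.6674 -0.2232] [ 0.6242 -0.3025]
```

The rim middle is at x≈0.767 and the line's centre there is ≈0.769, so it is on the line. I back off and lift.

```bash
python3 -m handwheel '[{"xyz":[15,1.5,0],"delta_rot":[0,0,0],"hand":-0.25},{"xyz":[40,4,0],"delta_rot":[0,0,0],"hand":-0.25},{"xyz":[50,5,-50],"delta_rot":[0,0,0],"hand":-0.25},{"xyz":[60,6,-100],"delta_rot":[0,0,0],"hand":-0.25},{"xyz":[60,6,-140],"delta_rot":[0,0,0],"hand":-0.25}]'
python3 -m handwheel '[{"xyz":[0,0,0],"delta_rot":[0,0,0],"hand":-0.25},{"xyz":[0,0,0],"delta_rot":[0,0,0],"hand":-0.25},{"xyz":[0,0,0],"delta_rot":[0,0,0],"hand":-0.25},{"xyz":[0,0,0],"delta_rot":[0,0,0],"hand":-0.25},{"xyz":[0,0,0],"delta_rot":[0,0,0],"hand":-0.25}]'
python3 m.py; python3 - <<'E'
from h import *
a=cv2.imread('pics/s6.png').astype(int);b=cv2.imread('pics/t.png').astype(int)
for n,(u,v) in dict(can=(304,228),vial=(392,328),bottle=(172,186),battery=(219,173)).items():
    print(n,np.abs(a-b).sum(2)[v-12:v+12,u-10:u+10].mean())
E
```

```text
time_s: 15.75
position: [0.5935, -0.1796, 0.1657]
tcp_rot: [[-0.995, -0.099, 0.002], [-0.099, 0.995, -0.001], [-0.002, -0.001, -1.0]]
force: [0.2, -0.6, 0.1]
opening: 0.627
grasp_force: 0.0
time_s: 16.38
position: [0.5932, -0.1792, 0.1624]
tcp_rot: [[-0.995, -0.1, -0.001], [-0.1, 0.995, 0.001], [0.001, 0.001, -1.0]]
force: [-0.5, 0.1, -0.3]
opening: 0.626
grasp_force: 0.0
[ 0.5932 -0.1792  0.1624]
crate 2601.0
[337 272] [0.5388 0.2053] [0.4848 0.1619]
[337 293] [0.586  0.2481] [0.5359 0.2082]
[306 318] [0.6837 0.2505] [0.6418 0.2109]
[275 294] [0.6857 0.1577] [0.644  0.1102]
[273 274] [0.6483 0.1101] [0.6035 0.0587]
[305 251] [0.5422 0.1063] [0.4885 0.0546]
crate 2085.0
[206 228] [ 0.6627 -0.1243] [ 0.6191 -0.1954]
[209 247] [ 0.6995 -0.0625] [ 0.6589 -0.1284]
[178 268] [ 0.794  -0.0545] [ 0.7614 -0.1197]
[153 251] [ 0.8051 -0.1436] [ 0.7734 -0.2163]
[148 231] [ 0.7748 -0.2154] [ 0.7406 -0.2941]
[180 211] [ 0.6712 -0.2268] [ 0.6283 -0.3065]
can 10.710416666666667
vial 11.283333333333333
bottle 11.679166666666667
battery 84.36458333333333
```

```bash
python3 - <<'E'
from h import *
print(proj('scene',np.array([.593,-.18,.16])),proj('scene',np.array([.593,-.18,.26])))
b=cv2.cvtColor(cv2.imread('pics/t.png'),cv2.COLOR_BGR2HSV)[150:200,195:245]
a=cv2.cvtColor(cv2.imread('pics/s0.png'),cv2.COLOR_BGR2HSV)[150:200,195:245]
for x in(a,b):
    m=cv2.inRange(x,(0,150,80),(8,255,255))|cv2.inRange(x,(174,150,80),(180,255,255)); v,u=np.where(m); print(m.sum()//255,u.mean()+195 if len(u) else 0,v.mean()+150 if len(v) else 0,(x[...,2]<60).sum())
E
```

```text
[211.44685211 178.30454789] [207.45462985 144.26572954]
25 215.92000000000002 171.28 17
8 215.125 171.5 436
```

The gripper, which projects to (211,178), partly hides the battery. The battery's visible red part is still at its original pixels, so it has not moved.

```bash
python3 -c "
from rig import workorder
print(workorder.hand_in())"
```

```text
the job is handed in; nothing more can be done
None
```

The job is handed in, with no verdict returned: both crates lie on their backs, the stamped (right-hand) crate's rim measures about 3 mm short of the dispatch line's centre, and the plain crate lies well short of it.

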